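# Gauge two slate pen stands and sort them

### The arm

A 7-joint arm with a two-finger parallel gripper is mounted at the origin on the work surface. World frame = base frame: x ahead of the robot, y to its left, z up, the work surface at z = 0. Lengths are in m, angles in rad, forces in N, time in s.
With the tool pointing down it reaches from about 0.375 to 0.925 m from the base axis. Payload 3.1 kg.
Tool frame: the origin (TCP) lies at the very end of the fingers, on their centre line; the grasp point (between the pads) lies 19 mm behind it; z points along the fingers, y is the line along which they close (so a half turn about z gives the same grasp; the last joint's range is limited). The gripper opens to 85 mm and grips with 20 to 120 N. Pads are 22 mm wide; open, the fingers measure 114 mm over their backs; the gripper's body (76 mm by 85 mm) begins 54 mm behind the grasp point. The pads swing forward as they close: fully open they stand 13 mm farther back than shut.
Start: joints at [1.168, 0.383, 0.044, 1.598, -0.018, 1.161, -0.05], TCP at [0.195, -0.62, 0.231] pointing down, gripper open.
Joint ranges: [-2.61, 2.61], [-0.41, 2.15], [-1.48, 1.57], [0, 2.5], [-1.57, 4.71], [0.05, 1.97], [-2.85, 2.85]. Speed limits (rad/s): [2.79, 2.79, 3.14, 3.14, 3.14, 3.14, 3.14].

### API

Orientations are given as a unit quaternion [x, y, z, w].
In Python, from plant import * gives the robot as it stands. The module is installed in compiled form; this text tells all that it offers.
- The arm moves only by the shell command python3 -m jog 'ROWS' [OPENING]. ROWS is JSON, a list of rows, each a list of 6 numbers: the shift along the world's x, y, z normalised to -1 to 1, where 1 is 0.4 m, then the turn, a rotation vector about the world's x, y, z normalised to -1 to 1, where 1 is 90 degrees. In form: [[x, y, z, wx, wy, wz], ...]. A call has 1 to 10 rows; each row shifts and turns the commanded pose from where the row before left it; what a row does not reach is not made up. A row lasts 1/8 s, in which the tool goes at most 62.5 mm and 10.7 degrees, less where a joint would pass 70% of its speed; a pose out of reach is approached as far as the arm can. A call with a number of a shift or a turn outside -1 to 1 is refused whole. A call with a gripper value outside its range is refused whole. OPENING is the opening, from 0 (shut) to 1 (fully open), set as the call begins (- or left out, the last holds). The fingers move at their own pace and stop on an object; the grip force is fixed at half the most. Time passes only in rows, so rows that do not move let the fingers close. It gives the time, the measured TCP pose, the force, the opening and the grip force at its end, in the units of the state.
- read_state(): the state, without advancing time (a new reading comes with each control period).
- capture(name): name is "side" or "top" or "wrist"; returns the picture (420x560x3 uint8, red, green, blue); there is no depth.
- get_calibration(name): a dict with "intrinsics" (3x3 intrinsics, pixels), "R" (3x3) and "t" (3): a world point X has camera coordinates R X + t; the wrist camera has in their place "tool_from_camera" (4x4, takes a point from camera to tool coordinates, whose origin is the TCP and whose axes are the flange's). Camera axes: x right, y down, z forward; pixel columns grow to the right and rows downward; lengths in m; the calibration is good to about 2 mm. A picture is of the moment at which its call begins: read the wrist's pose just before it. get_calibration takes no time and is no camera call.
- hand_in(): hands the job in; it is judged then, once.
The state is a dict: "t": time; "qpos": joint angles; "joint_vel": joint speeds; "joint_efforts": joint torques, N m; "ee_pos": TCP position; "orientation": TCP orientation; "ft_force": force on the tool from outside, world axes, zero at the start; "wrist_torque": the same for the moment, N m; "grip_width": opening from 0.0 (shut) to 1.0 (fully open); "grasp_force": force on a finger pad.
Only numpy, scipy, OpenCV 4.12 (cv2) and the standard library are available. Lean on these libraries where they do the work, as an engineer would, in place of code of your own. Each camera call takes 0.05 s, during which the arm holds its last target. There are 200 camera calls.

### The job

Take the plug gauge from its wooden rest and try it, without forcing it, in the hole of both slate pen stands where they lie, first the one on the robot's left and then the one on its right: right in if it goes, otherwise set down squarely on the hole's mouth. Without lifting the stands off the desk, slide the one that takes the gauge fully into the case with the hinged lid and the other fully into the low open tray. Finish with the gauge back upright in its rest and the case's lid folded fully shut, and leave the other things on the desk where they are.

Things in the scene. Friction and masses are not known exactly. Their poses are not given: they have to be found in the camera images.
- stand_a_mouth (a point): one of two outwardly equal pen stands, one on the robot's left (+y), one on its right: a dark slate disc, 60 mm in diameter, 32 mm high, about 0.2 kg, lying flat, with an upright through hole in its middle, in one of them 17 mm wide (the gauge goes right in), in the other 11 mm (the gauge stops within 3 mm of the mouth); This point: centre of the hole's mouth, on top; z up
- stand_b_mouth (a point): one of two outwardly equal pen stands, one on the robot's left (+y), one on its right: a dark slate disc, 60 mm in diameter, 32 mm high, about 0.2 kg, lying flat, with an upright through hole in its middle, in one of them 17 mm wide (the gauge goes right in), in the other 11 mm (the gauge stops within 3 mm of the mouth); This point: centre of the hole's mouth, on top; z up
- stand_a: the same pen stand as stand_a_mouth; origin at the centre of its underside
- stand_b: the same pen stand as stand_b_mouth; origin at the centre of its underside
- gauge_grip (a point): the plug gauge, 96 mm long, 0.12 kg, upright in its rest: above, a round aluminium handle 24 mm in diameter and 66 mm long, whose lowest 4 mm are a collar 34 mm in diameter; below it a steel pin 14 mm in diameter and 30 mm long, whose lowest 5 mm taper to a 9 mm nose. This point: mid-handle, on the axis, 33 mm above the handle's lower end and 63 mm above the pin's end; z up
- gauge_tip (a point): the lower end of the gauge's pin, on the axis, 63 mm below gauge_grip; z up along the axis
- gauge: the plug gauge; origin at gauge_tip
- rest: the gauge's rest: a fixed wooden ring 54 mm in diameter, 34 mm high, with an upright hole 22 mm wide; the gauge hangs in it with the pin in the hole and the collar at the lower end of its handle on the ring's top (gauge_grip is then 67 mm above the table, gauge_tip 4 mm). It may stand on either side of the desk. Origin at the centre of its underside
- case: the case: a fixed wooden bay open to its -x side (towards the robot) and below, inside 96 mm wide (y) and 90 mm deep (x), with walls 8 mm thick and 46 mm high on its other three sides, no sill, and the hinged lid on its +y wall. Origin on the table, mid inner space: the mouth is at its x = -45 mm, the back wall's inner face at +45 mm. It may stand left or right of the tray and be turned a little
- tray: the reject tray: a fixed bay of the same plan, origin and axes as the case, but with walls only 22 mm high and no lid
- lid (a joint): angle of the case's lid, a framed slate panel 98 x 112 x 6 mm, 0.12 kg: 0 when shut flat over the case, growing as it opens up and over to the case's +y side; 1.57 is upright, at most 2.1 (leaning outwards). The hinge has friction: the lid stays where it is left and needs about 1 to 2 N at its edge
- lid_hinge (a point): the lid's hinge, on top of the case's +y wall, 52 mm from the case's middle and 46 mm above the table, half-way along the case; the hinge axis runs along the case's x. The shut lid's underside lies at this height
- lid_edge (a point): the middle of the lid's free edge, 112 mm from the hinge, half-way through its thickness; in the shut lid's frame it lies to -y of the hinge
- ink: bystander: glass ink jar with black cap, 50 mm in diameter, 56 mm high, standing between the pen stands; origin at the centre of its underside
- tin: bystander: blue tin 70 x 42 x 20 mm, between the two bays; origin at the centre of its underside
- dish_a: bystander: clear round dish 60 mm in diameter, 24 mm high; origin at the centre of its underside
- dish_b: bystander: yellow round dish 60 mm in diameter, 24 mm high; origin at the centre of its underside
- pot: bystander: white ceramic pot 68 mm in diameter, 95 mm high, at the far side of the desk; origin at the centre of its underside
Mind the look-alikes: they are no part of the job. What is shaped like the stand_b but green or purple is not meant.

How it is judged:
By the outcome, as a careful person would: the job done as asked, in the order asked, and still so for the second after the job is handed in, with the robot touching nothing.
It also fails if it takes over 72 s, if anything falls off the work surface, if the arm or the gripper's body presses on something with over 40 N, if the wrist force passes 120 N, or if a joint passes its speed limit or range.

## Working session

There is one attempt and no reset: what is moved stays moved. The work goes in short steps, Python scripts to look and compute and a shell command to move; the robot and the scene stay as the last step left them, time stands still between calls to the robot, and variables do not carry over. Pictures are saved under pics/ and viewed, at most 10 in all, crops included, and the job is handed in when it is done.

```bash
mkdir -p pics
cat > h.py <<'E'
from plant import *
import numpy as np, cv2
from scipy.spatial.transform import Rotation as Ro
def cam(n, st=None):
    c=get_calibration(n); K=np.array(c["intrinsics"])
    if n=="wrist":
        T=np.array(c["tool_from_camera"]); s=st or read_state()
        Rt=Ro.from_quat(s["orientation"]).as_matrix()
        Rw=Rt@T[:3,:3]; o=Rt@T[:3,3]+np.array(s["ee_pos"])
        return K,Rw,o
    R=np.array(c["R"]); t=np.array(c["t"]); return K,R.T,-R.T@t
def ray(n,u,v,z,st=None):
    K,Rw,o=cam(n,st); d=Rw@np.linalg.inv(K)@[u,v,1]; return o+d*(z-o[2])/d[2]
def px(n,X,st=None):
    K,Rw,o=cam(n,st); p=K@(Rw.T@(np.array(X)-o)); return p[:2]/p[2]
def save(n,name):
    im=np.array(capture(n)); cv2.imwrite(f"pics/{name}.png",im[:,:,::-1]); return im
E
python3 - <<'E'
from h import *
s=read_state(); print(s)
a=save("top","top0"); b=save("side","side0"); 
for n in("top","side","wrist"): K,R,o=cam(n); print(n,K.round(0).tolist(),o.round(3),R[:,2].round(2))
E
```

```text
{'t': 0.0, 'qpos': array([ 1.16818905,  0.38381544,  0.04380182,  1.59957316, -0.01789019,
        1.16119999, -0.04987447]), 'joint_vel': array([-0.00143411, -0.00081718, -0.00146932,  0.00298718,  0.00026933,
        0.00056163, -0.00051196]), 'joint_efforts': array([ 6.86517324e-04, -4.33454454e+01,  1.02466442e+00, -2.49514621e+01,
        1.05516068e-02,  1.12997938e-02, -1.69936163e-05]), 'ee_pos': array([ 0.19479978, -0.61913729,  0.22989968]), 'orientation': array([ 9.88397633e-01,  1.51882926e-01, -2.64593311e-04, -1.27486521e-03]), 'ft_force': array([-0.88884497,  0.07576553, -0.05469125]), 'wrist_torque': array([-0.04151753,  0.00200899, -0.02705336]), 'grasp_force': 0.0, 'grip_width': 1.000466851587269}
top [[425.0, 0.0, 284.0], [0.0, 425.0, 206.0], [0.0, 0.0, 1.0]] [0.417 0.01  0.908] [ 0.21  0.01 -0.98]
side [[415.0, 0.0, 278.0], [0.0, 415.0, 213.0], [0.0, 0.0, 1.0]] [0.51  0.623 0.611] [ 0.06 -0.74 -0.67]
wrist [[299.0, 0.0, 280.0], [0.0, 299.0, 212.0], [0.0, 0.0, 1.0]] [ 0.271 -0.594  0.372] [-0.3  -0.09 -0.95]
```

View pics/top0.png

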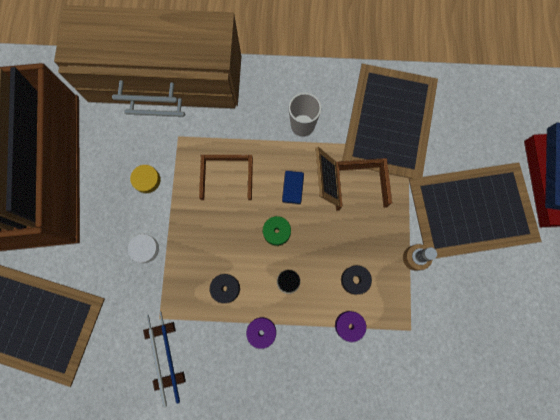

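View pics/side0.png

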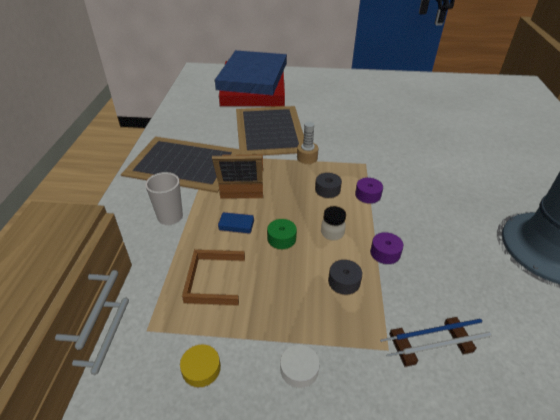

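The top view shows these objects:

- **Stands:** dark slate discs at (224,289) on the left and (357,280) on the right.
- **Look-alikes, not wanted:** green at (277,231), purple at (261,333) and (350,326), and the black ink cap at (289,281).
- **Gauge in its rest:** (418,257).
- **Case with lid:** (365,185), right of the tray at (227,178).
- **Tin:** (293,187), between the two bays.

Run:
```python
from h import *
im=cv2.imread("pics/top0.png"); si=cv2.imread("pics/side0.png")
def blob(im,u,v,r,f,n,z,show=""):
    hsv=cv2.cvtColor(im,cv2.COLOR_BGR2HSV).astype(int); m=f(hsv).astype(np.uint8)
    k=np.zeros_like(m); cv2.circle(k,(u,v),r,1,-1); m=m*k
    c=max(cv2.findContours(m,cv2.RETR_EXTERNAL,cv2.CHAIN_APPROX_NONE)[0],key=cv2.contourArea)
    h=cv2.convexHull(c)[:,0]; P=np.array([ray(n,a,b,z)[:2] for a,b in h])
    cc,rr=cv2.minEnclosingCircle((P*1000).astype(np.float32)); M=cv2.moments(cv2.convexHull(c)); 
    print(show,n,(M['m10']/M['m00'],M['m01']/M['m00']),"ctr mm",np.round(cc,1),"r",round(rr,1),ray(n,M['m10']/M['m00'],M['m01']/M['m00'],z)[:2].round(4))
dark=lambda h:(h[...,2]<75)&(h[...,1]<90)
blob(im,224,289,24,dark,"top",.032,"L"); blob(im,357,280,24,dark,"top",.032,"R")
blob(im,289,281,16,dark,"top",.056,"ink")
blob(im,293,187,20,lambda h:(h[...,1]>140)&(h[...,0]>100)&(h[...,0]<130),"top",.02,"tin")
blob(im,277,231,20,lambda h:(h[...,1]>120)&(h[...,0]>40)&(h[...,0]<90),"top",.024,"green")
for nm,L,z in(("case",[(341,209),(390,205),(385,161),(337,165),(346,206),(385,204),(381,167)],.046),("tray",[(201,199),(252,199),(252,155),(200,156),(205,198),(249,199),(248,160),(205,160)],.022),("lid",[(319,150),(336,209)],.13),("gaugetop",[(430,254)],.1),("rest",[(417,258)],.034)):
    for u,v in L: print(nm,(u,v),ray("top",u,v,z).round(3))
# crops
A=cv2.resize(im[135:310,180:450],None,fx=2.9,fy=2.9,interpolation=cv2.INTER_CUBIC)[:600,:800]
cv2.imwrite("pics/c1.png",A)
B=cv2.resize(si[110:310,180:400],None,fx=3,fy=3,interpolation=cv2.INTER_CUBIC); cv2.imwrite("pics/c2.png",B)
```

```text
L top (224.4107233181588, 288.1117855336368) ctr mm [428.6 126.7] r 30.2 [0.4282 0.1267]
R top (355.9434434434434, 279.4502002002002) ctr mm [ 457.9 -138.8] r 30.8 [ 0.4578 -0.139 ]
ink top (288.3395805443998, 280.6885319053994) ctr mm [448.1  -1.2] r 22.2 [ 0.4481 -0.0015]
tin top (292.6115859449193, 186.83539094650206) ctr mm [649.5  -1.3] r 37.4 [ 0.6491 -0.0024]
green top (276.4036393713813, 230.3782740556934) ctr mm [552.5  27.1] r 30.4 [0.5521 0.0277]
case (341, 209) [ 0.6   -0.104  0.046]
case (390, 205) [ 0.613 -0.206  0.046]
case (385, 161) [ 0.708 -0.196  0.046]
case (337, 165) [ 0.694 -0.094  0.046]
case (346, 206) [ 0.607 -0.114  0.046]
case (385, 204) [ 0.615 -0.195  0.046]
case (381, 167) [ 0.694 -0.187  0.046]
tray (201, 199) [0.612 0.192 0.022]
tray (252, 199) [0.618 0.083 0.022]
tray (252, 155) [0.716 0.089 0.022]
tray (200, 156) [0.708 0.203 0.022]
tray (205, 198) [0.615 0.184 0.022]
tray (249, 199) [0.617 0.09  0.022]
tray (248, 160) [0.704 0.097 0.022]
tray (205, 160) [0.7   0.191 0.022]
lid (319, 150) [ 0.696 -0.049  0.13 ]
lid (336, 209) [ 0.581 -0.084  0.13 ]
gaugetop (430, 254) [ 0.509 -0.268  0.1  ]
rest (417, 258) [ 0.507 -0.263  0.034]
```

View pics/c1.png

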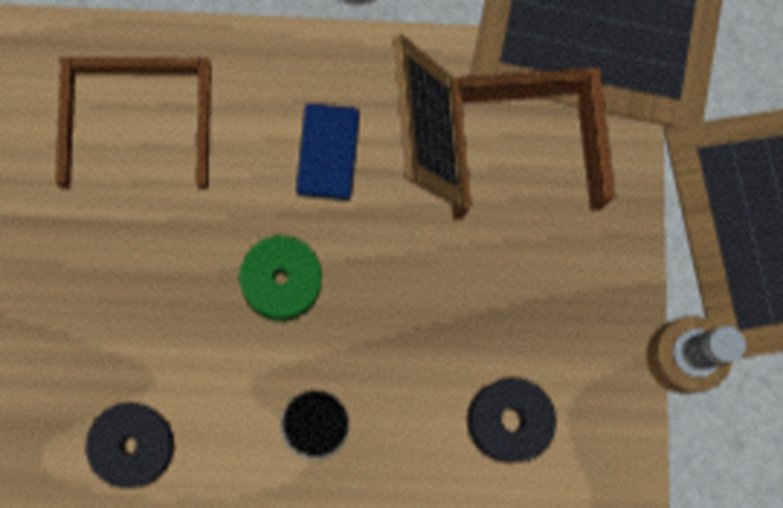

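View pics/c2.png

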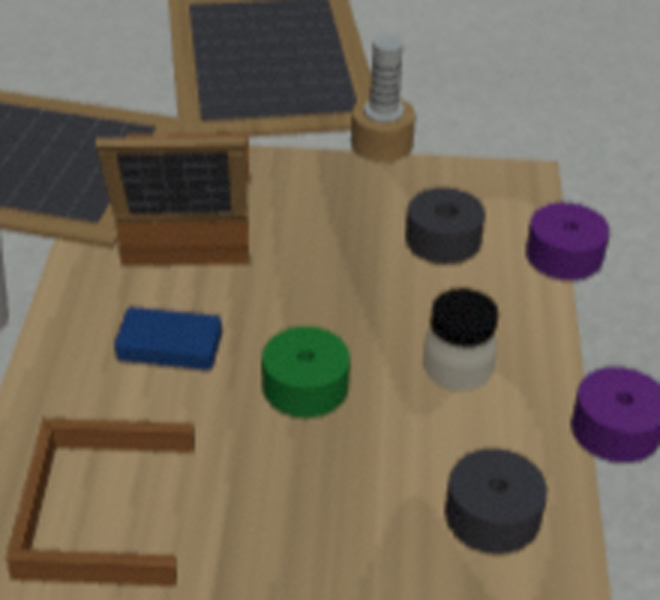

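The crops confirm the choice. The right stand's hole looks wider than the left one's, and the gauge stands in its ring at the right edge of the desk. I'll move above the gauge now.

```bash
python3 -m jog '[[0.09,0.1,-0.01,0,0,-0.0243],[0.1,0.112,-0.01,0,0,-0.0243],[0.1,0.112,-0.01,0,0,-0.0243],[0.1,0.112,-0.01,0,0,-0.0243],[0.1,0.112,-0.01,0,0,-0.0243],[0.1,0.112,-0.01,0,0,-0.0243],[0.1,0.112,-0.01,0,0,-0.0243],[0.093,0.111,-0.01,0,0,-0.0243],[0,0,0,0,0,0]]' 1
python3 - <<'E'
from h import *
s=read_state(); print(s["ee_pos"],s["orientation"],s["ft_force"])
save("wrist","w1")
print([px("wrist",X,s).round(0) for X in([.508,-.266,.1],[.508,-.266,.038])])
E
```

```text
t: 1.23
ee_pos: [0.5121, -0.2591, 0.1985]
orientation: [1.0, 0.006, 0.0, -0.002]
ft_force: [-0.9, -0.0, 0.1]
grip_width: 1.003
grasp_force: 0.0
[ 0.51208069 -0.25914401  0.19853436] [ 9.99980553e-01  5.85692661e-03  4.78533622e-04 -2.08810506e-03] [-0.91522241 -0.01857936  0.13615819]
[array([290., 218.]), array([288., 198.])]
```

View pics/w1.png

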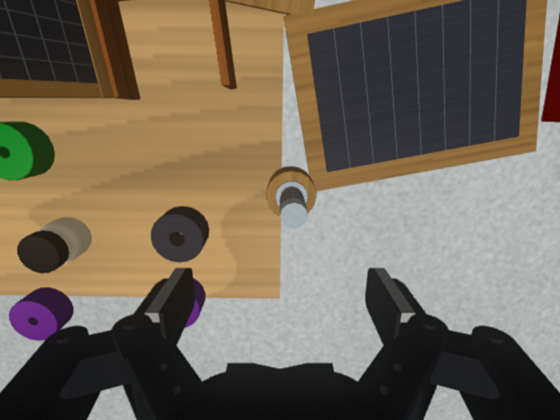

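The wrist view shows the handle top at (293,212), its ring at (291,192) and the right stand's mouth at (178,238). These are near the predicted pixels.

Run:
```python
from h import *
s=read_state()
im=cv2.imread("pics/w1.png"); g=cv2.cvtColor(im,cv2.COLOR_BGR2HSV).astype(int)
def cen(m,u,v,r):
    k=np.zeros(m.shape,np.uint8); cv2.circle(k,(u,v),r,1,-1); m=(m.astype(np.uint8)*k)
    c=max(cv2.findContours(m,0,1)[0],key=cv2.contourArea); (x,y),rr=cv2.minEnclosingCircle(c); return x,y,rr
print("wood",cen((g[...,1]>60)&(g[...,2]>60),291,192,30))
c=cen((g[...,2]<80)&(g[...,1]<90),180,232,32); print("standR",c)
hole=cen((g[...,1]>70),178,238,8) if 1 else 0; print("hole",hole)
for n,p,z in(("top",(293,212),.1),("ring",(291,191),.034),("hole",(178,238),.032),("caseR",(233,87),.046)): print(n,ray("wrist",*p,z,s).round(4))
K,R,o=cam("wrist",s); print(o)
```

```text
wood (291.0, 192.0, 30.000099182128906)
standR (179.5, 233.5, 28.504484176635742)
hole (176.7755126953125, 238.30612182617188, 6.782520294189453)
top [ 0.5106 -0.2728  0.1   ]
ring [ 0.5121 -0.2732  0.034 ]
hole [ 0.4562 -0.1476  0.032 ]
caseR [ 0.6125 -0.2178  0.046 ]
[ 0.5900278  -0.2615864   0.34055705]
```

Run:
```python
from h import *
for n,p,z in(("holeR",(329,180.7),.032),("gtop",(309,124.5),.1),("holeL",(346.3,272),.032),("ink",(334.7,216),.056)): print(n,ray("side",*p,z).round(4))
for n,p,z in(("holeR",(356.3,279.6),.032),("gtop",(430.5,254),.1),("holeL",(224.8,288.3),.032),("ink",(288.5,281),.056)): print(n,ray("top",*p,z).round(4))
s=read_state();print("ink wrist",ray("wrist",44,251,.056,s)); print(s["ee_pos"], s["qpos"])
print(get_calibration("wrist")["tool_from_camera"])
```

```text
holeR [ 0.4551 -0.1373  0.032 ]
gtop [ 0.5085 -0.2657  0.1   ]
holeL [0.4252 0.1297 0.032 ]
ink [0.4466 0.008  0.056 ]
holeR [ 0.4575 -0.1397  0.032 ]
gtop [ 0.5089 -0.2685  0.1   ]
holeL [0.4278 0.1259 0.032 ]
ink [ 0.4475 -0.0018  0.056 ]
ink wrist [ 0.45044181 -0.01383685  0.056     ]
[ 0.50982314 -0.26302824  0.19854632] [ 0.55409516  0.28144744 -0.17390481  1.80889886  0.05370368  1.05716676
 -1.20353323]
[[ 0.00111035 -0.94999943 -0.31224966  0.08011704]
 [ 0.99999752  0.00165819 -0.00148896 -0.00113522]
 [ 0.00193228 -0.31224723  0.94999891 -0.14206296]
 [ 0.          0.          0.          1.        ]]
```

```bash
python3 -m jog '[[0,0,0,0,0,0],[0,0,0,0,0,0],[0,0,0,0,0,0],[0,0,0,0,0,0]]'
python3 - <<'E'
from h import *
s=read_state(); im=save("wrist","w2"); g=cv2.cvtColor(im,cv2.COLOR_RGB2HSV).astype(int)
k=np.zeros(im.shape[:2],np.uint8)
def cen(m,u,v,r):
    k=np.zeros(m.shape,np.uint8); cv2.circle(k,(int(u),int(v)),r,1,-1); m=(m.astype(np.uint8)*k)
    c=max(cv2.findContours(m,0,1)[0],key=cv2.contourArea); (x,y),rr=cv2.minEnclosingCircle(c); return x,y,rr
p=px("wrist",[.457,-.139,.016],s); c=cen((g[...,2]<80)&(g[...,1]<90),*p,34); print(p,c)
p=px("wrist",[.457,-.139,.032],s); h=cen((g[...,1]>70),*p,9); print(p,h,ray("wrist",h[0],h[1],.032,s))
p=px("wrist",[.509,-.268,.1],s); print("gtop pred",p)
cv2.imwrite("pics/w2c.png",cv2.resize(im[150:260,220:370,::-1],None,fx=5,fy=5))
print(s["ee_pos"],s["orientation"])
E
```

```text
t: 1.78
ee_pos: [0.5079, -0.2676, 0.1993]
orientation: [1.0, -0.001, 0.0, 0.0]
ft_force: [0.3, 0.1, -0.4]
grip_width: 1.004
grasp_force: 0.0
[171.34936884 231.15158379] (172.24725341796875, 231.91758728027344, 28.894790649414062)
[166.41544413 236.48797451] (168.2916717529297, 236.0, 6.970395088195801) [ 0.45759185 -0.1411762   0.032     ]
gtop pred [281.77103071 211.24664621]
[ 0.50786473 -0.26761175  0.19933334] [ 9.99999484e-01 -1.01348542e-03  2.49433087e-05  6.25109259e-05]
```

View pics/w2c.png

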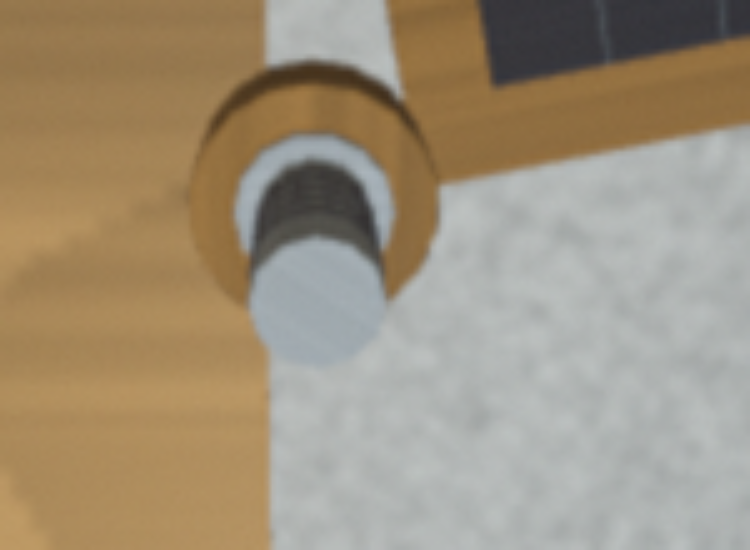

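The handle top sits at about (283.6,210.4), which gives a gauge position of about (0.5095, -0.269). I'll descend and grip.

```bash
python3 -m jog '[[0.004,-0.0035,-0.09,0,0,0],[0,0,-0.09,0,0,0],[0,0,-0.09,0,0,0],[0,0,-0.07,0,0,0],[0,0,-0.03,0,0,0],[0,0,0,0,0,0],[0,0,0,0,0,0]]' 0.6
python3 -m jog '[[0,0,0,0,0,0],[0,0,0,0,0,0],[0,0,0,0,0,0],[0,0,0,0,0,0],[0,0,0,0,0,0]]' 0
```

```text
t: 2.7
ee_pos: [0.5111, -0.2688, 0.0527]
orientation: [1.0, -0.0, 0.001, 0.001]
ft_force: [-0.5, -0.1, 0.6]
grip_width: 0.6
grasp_force: 0.0
t: 3.32
ee_pos: [0.511, -0.2689, 0.0527]
orientation: [1.0, -0.0, 0.001, 0.001]
ft_force: [-1.5, 0.2, 5.8]
grip_width: 0.267
grasp_force: 58.6
```

```bash
python3 -m jog '[[0,0,0.05,0,0,0],[0,0,0.1,0,0,0],[0,0,0.1,0,0,0],[0,0,0,0,0,0]]'
python3 -m jog '[[-0.02,0.07,0,0,0,0],[-0.026,0.13,0,0,0,0],[-0.026,0.13,0,0,0,0],[-0.026,0.13,0,0,0,0],[-0.026,0.13,0,0,0,0],[-0.026,0.13,0,0,0,0],[-0.026,0.13,0,0,0,0],[-0.02,0.09,0,0,0,0],[-0.01,0.05,0,0,0,0],[0,0,0,0,0,0]]'
python3 -m jog '[[0,0,0,0,0,0],[0,0,0,0,0,0],[0,0,0,0,0,0]]'
python3 - <<'E'
from h import *
s=read_state(); im=save("wrist","w3"); print(s["ee_pos"],s["orientation"],s["ft_force"],s["grip_width"])
print(px("wrist",[.4275,.1265,.032],s), px("wrist",s["ee_pos"]-np.array([0,0,.0487]),s))
E
```

```text
t: 3.82
ee_pos: [0.5128, -0.2695, 0.1561]
orientation: [1.0, -0.0, 0.004, 0.002]
ft_force: [0.3, -0.6, -0.6]
grip_width: 0.264
grasp_force: 59.4
t: 5.08
ee_pos: [0.426, 0.1292, 0.1507]
orientation: [1.0, 0.002, -0.001, 0.0]
ft_force: [0.3, -0.0, -1.3]
grip_width: 0.265
grasp_force: 59.4
t: 5.45
ee_pos: [0.4277, 0.1266, 0.1512]
orientation: [1.0, -0.001, -0.0, 0.0]
ft_force: [0.2, 1.0, -0.8]
grip_width: 0.26
grasp_force: 59.4
[0.42768964 0.12664988 0.15116996] [ 9.99999111e-01 -1.32141655e-03 -9.60658031e-05  1.51585220e-04] [ 0.16691773  0.97494573 -0.83442757] 0.26003711884931446
[281.37073344 205.85113422] [281.57977748 235.58661187]
```

View pics/w3.png

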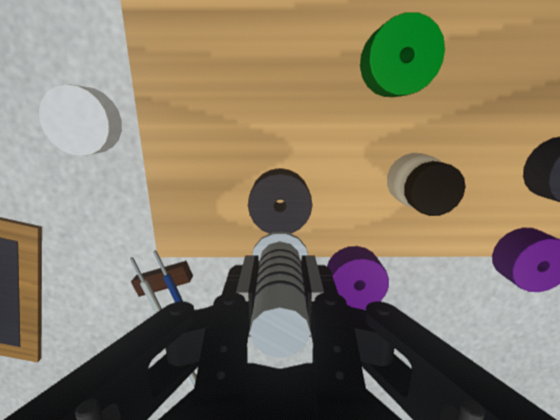

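The left stand's hole is at (280,205). The gauge's collar in the grip is centred on column 279.5, so it is aligned laterally. I'll check the fore-aft offset of the gauge in the grip.

Run:
```python
from h import *
s=read_state(); im=cv2.imread("pics/w3.png"); g=cv2.cvtColor(im,cv2.COLOR_BGR2GRAY)
print(g[194:260,280].tolist()); print(g[205,265:296].tolist()); print(g[243,245:315].tolist())
tip=s["ee_pos"]-np.array([0,0,.0487])
for dz in(.030,.034): print(px("wrist",tip+[.017,0,dz],s),px("wrist",tip+[0,.017,dz],s),px("wrist",tip+[0,-.017,dz],s))
```

```text
[56, 60, 59, 57, 58, 90, 154, 165, 124, 63, 35, 34, 37, 37, 35, 35, 37, 42, 54, 59, 58, 60, 60, 58, 59, 58, 58, 60, 58, 58, 59, 60, 60, 61, 60, 58, 59, 67, 78, 104, 156, 174, 174, 175, 176, 176, 166, 129, 89, 78, 79, 79, 80, 83, 77, 49, 47, 69, 82, 80, 80, 60, 42, 51, 72, 79]
[60, 60, 60, 58, 60, 58, 59, 60, 52, 40, 35, 36, 35, 37, 36, 34, 35, 35, 39, 38, 40, 53, 58, 60, 58, 60, 60, 59, 60, 59, 58]
[157, 157, 157, 157, 157, 158, 157, 157, 158, 157, 149, 130, 123, 147, 169, 176, 175, 173, 173, 173, 174, 176, 176, 171, 163, 146, 136, 121, 106, 98, 92, 83, 79, 77, 78, 78, 80, 79, 80, 86, 95, 106, 116, 124, 128, 151, 168, 176, 176, 176, 175, 174, 175, 176, 176, 171, 145, 110, 117, 146, 157, 159, 157, 156, 157, 156, 157, 155, 157, 156]
[281.86348402 228.54417796] [253.26951402 255.18100379] [310.39706261 255.16552342]
[281.90324703 231.1378102 ] [252.68352603 258.27672775] [311.05907573 258.26213307]
```

```bash
python3 -m jog '[[0.0045,0,-0.07,0,0,0],[0,0,-0.07,0,0,0],[0,0,-0.025,0,0,0],[0,0,0,0,0,0],[0,0,0,0,0,0]]'
python3 -m jog '[[0,0,-0.004,0,0,0],[0,0,-0.004,0,0,0],[0,0,0,0,0,0]]'
```

```text
t: 6.12
ee_pos: [0.4303, 0.1281, 0.0862]
orientation: [1.0, -0.0, 0.001, -0.0]
ft_force: [-0.6, 0.6, -1.5]
grip_width: 0.266
grasp_force: 59.4
t: 6.5
ee_pos: [0.4293, 0.1277, 0.0822]
orientation: [1.0, -0.0, 0.0, 0.0]
ft_force: [0.8, -0.2, -0.5]
grip_width: 0.262
grasp_force: 59.4
```

```bash
python3 -m jog '[[0,0,-0.004,0,0,0],[0,0,0,0,0,0]]'; python3 -m jog '[[0,0,-0.004,0,0,0],[0,0,0,0,0,0]]';  python3 -m jog '[[0,0,-0.004,0,0,0],[0,0,0,0,0,0]]'
```

```text
t: 6.75
ee_pos: [0.4293, 0.1278, 0.0804]
orientation: [1.0, -0.0, -0.0, -0.0]
ft_force: [0.7, -0.3, -1.0]
grip_width: 0.267
grasp_force: 59.4
t: 7.0
ee_pos: [0.4291, 0.1272, 0.0787]
orientation: [1.0, -0.0, -0.0, 0.0]
ft_force: [-0.3, -1.7, 1.0]
grip_width: 0.264
grasp_force: 59.4
t: 7.25
ee_pos: [0.4292, 0.127, 0.0776]
orientation: [1.0, -0.0, -0.0, 0.001]
ft_force: [-1.1, -2.5, 5.8]
grip_width: 0.266
grasp_force: 60.3
```

```bash
python3 -m jog '[[-0.001,-0.003,0,0,0,0],[0,0,-0.001,0,0,0],[0,0,0,0,0,0],[0,0,0,0,0,0]]'
python3 - <<'E'
from h import *
im=save("wrist","w4"); s=read_state(); print(s["ee_pos"],s["ft_force"])
E
```

```text
t: 7.75
ee_pos: [0.4291, 0.1268, 0.0775]
orientation: [1.0, -0.0, 0.0, 0.0]
ft_force: [-1.7, -1.7, 7.0]
grip_width: 0.269
grasp_force: 60.0
[0.42915473 0.12682125 0.07757019] [-2.48833763 -2.29638599  7.30542691]
```

View pics/w4.png

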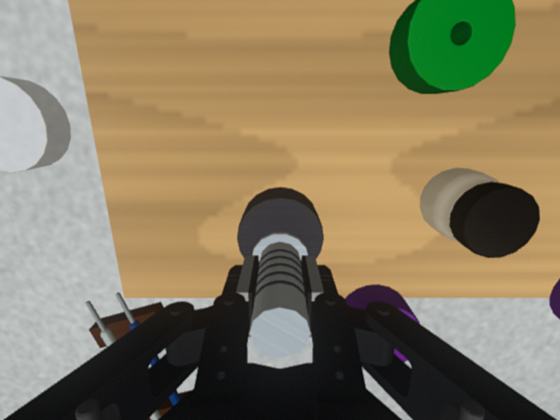

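It stops about 3 mm below the mouth with roughly 6 N, so the left stand doesn't take the gauge. Now the right one.

```bash
python3 -m jog '[[0,0,0.03,0,0,0],[0,0,0.08,0,0,0],[0,0,0.08,0,0,0],[0.01,-0.07,0,0,0,0],[0.013,-0.12,0,0,0,0],[0.013,-0.12,0,0,0,0],[0.013,-0.12,0,0,0,0],[0.013,-0.12,0,0,0,0],[0.01,-0.08,0,0,0,0],[0.003,-0.039,0,0,0,0]]'
python3 -m jog '[[0,0,0,0,0,0],[0,0,0,0,0,0],[0,0,0,0,0,0],[0,0,0,0,0,0]]'
python3 - <<'E'
from h import *
s=read_state(); im=save("wrist","w5"); g=cv2.cvtColor(im,cv2.COLOR_RGB2GRAY); hs=cv2.cvtColor(im,cv2.COLOR_RGB2HSV).astype(int)
H=np.array([.4575,-.1405,.032]); p=px("wrist",H,s); print(p)
u,v=p.round().astype(int); w=hs[v-14:v+15,u-14:u+15]
print(g[v-14:v+15,u].tolist()); print(g[v,u-14:u+15].tolist())
print(g[225:250,280].tolist()); print(g[243,250:310].tolist())
c=px("wrist",s["ee_pos"]+np.array([.017,0,-.0487+.034]),s); print(c, s["ee_pos"])
E
```

```text
t: 9.05
ee_pos: [0.4591, -0.1429, 0.1531]
orientation: [1.0, -0.002, 0.001, 0.0]
ft_force: [0.4, -0.0, -1.1]
grip_width: 0.268
grasp_force: 59.4
t: 9.55
ee_pos: [0.459, -0.1399, 0.1528]
orientation: [1.0, 0.001, -0.0, -0.0]
ft_force: [1.0, -0.5, -1.5]
grip_width: 0.264
grasp_force: 59.4
[281.94092665 206.66263531]
[62, 62, 59, 61, 97, 158, 173, 174, 173, 173, 172, 175, 165, 105, 47, 35, 36, 37, 37, 37, 37, 37, 42, 58, 62, 63, 62, 60, 62]
[62, 61, 62, 61, 61, 53, 39, 36, 37, 35, 35, 35, 42, 48, 47, 46, 42, 40, 35, 34, 37, 39, 41, 42, 50, 59, 63, 61, 61]
[65, 61, 62, 62, 59, 60, 68, 78, 108, 161, 176, 178, 179, 180, 183, 172, 134, 91, 80, 81, 84, 82, 86, 81, 50]
[171, 171, 171, 172, 171, 163, 142, 131, 153, 176, 180, 180, 179, 178, 177, 177, 179, 180, 175, 158, 147, 142, 124, 110, 99, 92, 85, 81, 81, 81, 80, 81, 82, 84, 90, 98, 108, 120, 127, 133, 156, 175, 181, 181, 179, 180, 179, 180, 180, 181, 174, 146, 117, 134, 162, 174, 174, 173, 174, 173]
[282.0290688  231.14795228] [ 0.45895925 -0.13987928  0.15284908]
```

```bash
python3 -m jog '[[-0.001,-0.006,-0.07,0,0,0],[0,0,-0.07,0,0,0],[0,0,-0.03,0,0,0],[0,0,0,0,0,0],[0,0,0,0,0,0]]'
python3 -m jog '[[0,0,-0.006,0,0,0],[0,0,-0.006,0,0,0],[0,0,0,0,0,0]]'
python3 -m jog '[[0,0,-0.006,0,0,0],[0,0,-0.006,0,0,0],[0,0,0,0,0,0]]'
```

```text
t: 10.22
ee_pos: [0.4595, -0.1436, 0.0858]
orientation: [1.0, -0.0, 0.001, 0.0]
ft_force: [-0.8, -0.9, -1.2]
grip_width: 0.265
grasp_force: 59.4
t: 10.6
ee_pos: [0.4584, -0.1434, 0.0801]
orientation: [1.0, -0.0, -0.0, 0.0]
ft_force: [-0.2, 0.6, -1.6]
grip_width: 0.261
grasp_force: 59.4
t: 10.98
ee_pos: [0.4582, -0.1434, 0.0749]
orientation: [1.0, -0.0, -0.0, -0.0]
ft_force: [0.0, 0.1, -1.5]
grip_width: 0.267
grasp_force: 59.4
```

```bash
python3 -m jog '[[0,0.001,-0.008,0,0,0],[0,0,-0.008,0,0,0],[0,0,0,0,0,0]]'
python3 -m jog '[[0,0,-0.01,0,0,0],[0,0,-0.01,0,0,0],[0,0,0,0,0,0]]'
python3 -m jog '[[0,0,-0.01,0,0,0],[0,0,-0.006,0,0,0],[0,0,0,0,0,0]]'
```

```text
t: 11.35
ee_pos: [0.4581, -0.1429, 0.0684]
orientation: [1.0, -0.0, -0.0, -0.0]
ft_force: [-0.2, 0.7, -1.7]
grip_width: 0.266
grasp_force: 59.4
t: 11.72
ee_pos: [0.458, -0.1429, 0.0604]
orientation: [1.0, -0.0, -0.001, -0.0]
ft_force: [0.1, -0.3, -1.0]
grip_width: 0.265
grasp_force: 59.4
t: 12.1
ee_pos: [0.4583, -0.143, 0.0542]
orientation: [1.0, -0.0, -0.0, -0.0]
ft_force: [0.3, 0.3, -1.4]
grip_width: 0.261
grasp_force: 59.4
```

```bash
python3 -m jog '[[0,0,-0.005,0,0,0],[0,0,0,0,0,0]]'
python3 -m jog '[[0,0,-0.005,0,0,0],[0,0,0,0,0,0],[0,0,0,0,0,0]]'
```

```text
t: 12.35
ee_pos: [0.4584, -0.143, 0.0524]
orientation: [1.0, -0.0, -0.0, -0.0]
ft_force: [-0.2, 0.1, -1.6]
grip_width: 0.264
grasp_force: 59.4
t: 12.72
ee_pos: [0.4588, -0.1431, 0.0507]
orientation: [1.0, -0.0, 0.0, 0.0]
ft_force: [-0.7, 0.1, 1.6]
grip_width: 0.265
grasp_force: 60.0
```

The gauge went right in, with the collar seated on the right stand. That stand goes in the case and the left one in the tray. First I'll return the gauge to its rest.

```bash
python3 -m jog '[[0,0,0.03,0,0,0],[0,0,0.06,0,0,0],[0,0,0.08,0,0,0],[0,0,0.08,0,0,0],[0.03,-0.06,0,0,0,0],[0.04,-0.1,0,0,0,0],[0.04,-0.1,0,0,0,0],[0.02,-0.055,0,0,0,0],[0,0,0,0,0,0],[0,0,0,0,0,0]]'
python3 -m jog '[[0,0,0,0,0,0],[0,0,0,0,0,0]]'
```

```text
t: 13.98
ee_pos: [0.5101, -0.2675, 0.1504]
orientation: [1.0, 0.0, -0.0, -0.001]
ft_force: [1.0, 0.7, -1.2]
grip_width: 0.263
grasp_force: 59.8
t: 14.22
ee_pos: [0.5105, -0.2677, 0.1506]
orientation: [1.0, 0.001, -0.0, -0.0]
ft_force: [-0.4, 0.3, -1.2]
grip_width: 0.269
grasp_force: 59.8
```

```bash
python3 -m jog '[[0.001,-0.003,-0.07,0,0,0],[0,0,-0.08,0,0,0],[0,0,-0.06,0,0,0],[0,0,-0.025,0,0,0],[0,0,0,0,0,0],[0,0,0,0,0,0]]'
python3 -m jog '[[0,0,-0.006,0,0,0],[0,0,0,0,0,0],[0,0,0,0,0,0]]'
```

```text
t: 14.98
ee_pos: [0.512, -0.2706, 0.0577]
orientation: [1.0, -0.0, 0.001, 0.0]
ft_force: [-0.1, -0.3, -1.4]
grip_width: 0.268
grasp_force: 59.8
t: 15.35
ee_pos: [0.511, -0.2703, 0.0543]
orientation: [1.0, -0.0, 0.0, 0.0]
ft_force: [0.4, -0.3, -0.5]
grip_width: 0.267
grasp_force: 59.8
```

```bash
python3 -m jog '[[0,0,-0.003,0,0,0],[0,0,0,0,0,0],[0,0,0,0,0,0]]'
python3 -m jog '[[0,0,0,0,0,0],[0,0,0,0,0,0],[0,0,0,0,0,0]]' 0.6
python3 -m jog '[[0,0,0.04,0,0,0],[0,0,0.1,0,0,0],[0,0,0.14,0,0,0],[0,0,0.1,0,0,0],[0.04,0.1,0,0,0,0],[0.04,0.12,0,0,0,0],[0,0,0,0,0,0],[0,0,0,0,0,0],[0,0,0,0,0,0]]'
python3 - <<'E'
from h import *
save("wrist","w6"); s=read_state(); print(s["ee_pos"],s["orientation"]); np.save("s6.npy",s,allow_pickle=True)
E
```

```text
t: 15.72
ee_pos: [0.5108, -0.2702, 0.0528]
orientation: [1.0, -0.0, -0.0, -0.0]
ft_force: [0.2, 0.0, -1.2]
grip_width: 0.262
grasp_force: 59.8
t: 16.1
ee_pos: [0.5111, -0.2703, 0.0531]
orientation: [1.0, -0.0, 0.0, 0.0]
ft_force: [-1.0, -0.7, 0.7]
grip_width: 0.598
grasp_force: 0.0
t: 17.23
ee_pos: [0.5422, -0.1843, 0.2052]
orientation: [1.0, -0.002, -0.0, 0.001]
ft_force: [0.1, -0.4, 0.6]
grip_width: 0.601
grasp_force: 0.0
[ 0.54223667 -0.184265    0.20502545] [ 9.99998213e-01 -1.84376925e-03 -9.18406188e-05  4.06644951e-04]
```

View pics/w6.png

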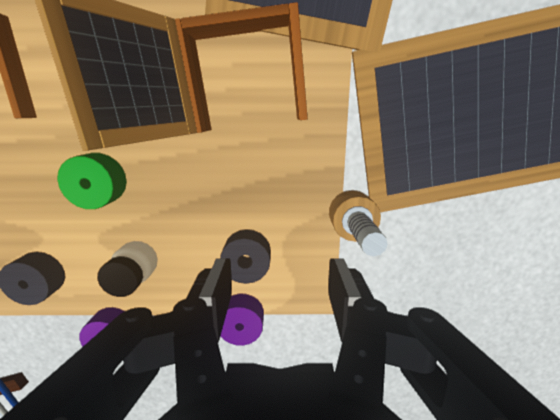

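The gauge stands upright in its ring at (365,225). The case mouth is visible between the wall ends at about (208,131) and (301,119), with the back wall along the line from (200,42) to (292,28).

Run:
```python
from h import *
s=np.load("s6.npy",allow_pickle=True).item()
for p,z in(((210,131),0),((299,120),0),((202,41),0),((290,28),0),((179,15),.046),((299,5),.046),((308,118),.0),((365,212),.034)): print(p,z,ray("wrist",*p,z,s).round(4))
for p in ((.457,-.143,.032),(.51,-.269,.1)): print(px("wrist",p,s))
im=cv2.imread("pics/w6.png");g=cv2.cvtColor(im,cv2.COLOR_BGR2HSV).astype(int)
for r in (60,90,110,118,125): print(r,g[r,185:215,2].tolist(),g[r,285:315,2].tolist())
# lid edge corners
for p in((48,2),(90,148),(185,134)): print(p,[ray("wrist",*p,z,s)[:2].round(3).tolist() for z in(.05,.13,.155)])
# top-view lid corners
for p in((402/2.9+180,36/2.9+135),(412/2.9+180,180/2.9+135)):print(p,[ray("top",*p,z)[:2].round(3).tolist() for z in(.14,.155)])
```

```text
(210, 131) 0 [ 0.6038 -0.1047  0.    ]
(299, 120) 0 [ 0.6154 -0.2045  0.    ]
(202, 41) 0 [ 0.6935 -0.1032  0.    ]
(290, 28) 0 [ 0.7049 -0.1938  0.    ]
(179, 15) 0.046 [ 0.7042 -0.0954  0.046 ]
(299, 5) 0.046 [ 0.7114 -0.2     0.046 ]
(308, 118) 0.0 [ 0.6175 -0.2145  0.    ]
(365, 212) 0.034 [ 0.5188 -0.277   0.034 ]
[245.92126344 261.62423562]
[375.07694914 244.1838934 ]
60 [160, 157, 134, 88, 72, 75, 75, 75, 69, 66, 69, 68, 66, 104, 188, 221, 224, 221, 222, 221, 220, 221, 220, 221, 220, 220, 221, 221, 222, 221] [217, 217, 217, 218, 220, 213, 165, 107, 115, 162, 169, 167, 165, 164, 159, 160, 156, 164, 208, 217, 217, 216, 216, 215, 215, 215, 215, 216, 215, 216]
90 [113, 107, 107, 121, 152, 159, 162, 156, 128, 86, 76, 78, 77, 77, 69, 71, 73, 71, 86, 151, 209, 218, 216, 216, 215, 216, 215, 217, 215, 217] [204, 206, 206, 206, 207, 207, 207, 209, 203, 150, 101, 114, 166, 171, 168, 165, 162, 161, 158, 155, 169, 201, 207, 207, 206, 206, 206, 207, 206, 206]
110 [132, 115, 114, 115, 113, 111, 111, 125, 152, 162, 160, 154, 119, 87, 80, 79, 80, 75, 72, 74, 76, 74, 103, 181, 211, 214, 212, 21
[... 388 characters left out ...]
, 167, 168, 164, 163, 162, 158, 157, 189, 199, 198, 198, 197, 198, 197]
125 [130, 133, 135, 122, 115, 116, 118, 115, 112, 111, 129, 158, 164, 162, 153, 112, 85, 79, 81, 82, 76, 74, 75, 78, 76, 115, 187, 203, 202, 201] [204, 203, 205, 205, 205, 205, 206, 205, 206, 207, 206, 205, 205, 205, 206, 205, 205, 205, 206, 205, 205, 205, 206, 206, 206, 206, 206, 207, 205, 206]
(48, 2) [[0.713, 0.014], [0.689, -0.039], [0.681, -0.056]]
(90, 148) [[0.591, 0.003], [0.599, -0.047], [0.602, -0.063]]
(185, 134) [[0.604, -0.092], [0.609, -0.116], [0.61, -0.124]]
(318.62068965517244, 147.41379310344828) [[0.697, -0.047], [0.692, -0.046]]
(322.0689655172414, 197.0689655172414) [[0.601, -0.056], [0.597, -0.055]]
```

```bash
python3 -m jog '[[-0.03,0.0145,0,0,0,-0.111],[-0.03,0.0145,0,0,0,-0.111],[-0.03,0.0145,0,0,0,-0.111],[-0.03,0.0145,-0.05,0,0,-0.111],[-0.03,0.0145,-0.1,0,0,-0.111],[-0.03,0.0145,-0.1,0,0,-0.111],[-0.03,0.0145,0,0,0,-0.112],[0,0,0,0,0,0],[0,0,0,0,0,0],[0,0,0,0,0,0]]' 0.9
python3 - <<'E'
from h import *
s=read_state(); print(s["ee_pos"],s["qpos"].round(2),Ro.from_quat(s["orientation"]).as_matrix().round(3))
E
```

```text
t: 18.52
ee_pos: [0.4603, -0.1424, 0.1058]
orientation: [0.819, -0.574, 0.001, -0.0]
ft_force: [-0.1, 0.0, 0.4]
grip_width: 0.901
grasp_force: 0.0
[ 0.46025065 -0.14237455  0.10578066] [ 0.29  0.23 -0.08  2.1   0.03  0.81 -2.6 ] [[ 0.342 -0.94   0.002]
 [-0.94  -0.342 -0.001]
 [ 0.001 -0.002 -1.   ]]
```

```bash
python3 -m jog '[[-0.006,-0.001,-0.08,0,0,0],[0,0,-0.08,0,0,0],[0,0,-0.06,0,0,0],[0,0,-0.03,0,0,0],[0,0,0,0,0,0],[0,0,0,0,0,0]]'
python3 -m jog '[[0,0,0,0,0,0],[0,0,0,0,0,0],[0,0,0,0,0,0],[0,0,0,0,0,0]]' 0.6
```

```text
t: 19.27
ee_pos: [0.4577, -0.1423, 0.0058]
orientation: [0.819, -0.574, 0.001, -0.0]
ft_force: [0.0, -0.3, 0.6]
grip_width: 0.902
grasp_force: 0.0
t: 19.77
ee_pos: [0.4576, -0.1424, 0.0066]
orientation: [0.819, -0.574, 0.001, -0.0]
ft_force: [-1.3, 0.7, 6.8]
grip_width: 0.687
grasp_force: 62.8
```

```bash
python3 -m jog '[[0.02,-0.001,0,0,0,0],[0.05,-0.002,0,0,0,0],[0.07,-0.002,0,0,0,0],[0.08,-0.002,0,0,0,0],[0.07,-0.002,0,0,0,0],[0.05,-0.002,0,0,0,0],[0.03,-0.002,0,0,0,0]]'
python3 -m jog '[[0,0,0,0,0,0],[0,0,0,0,0,0]]'
```

```text
t: 20.65
ee_pos: [0.6041, -0.1478, 0.0064]
orientation: [0.819, -0.574, -0.001, 0.001]
ft_force: [-6.0, 1.0, 10.1]
grip_width: 0.687
grasp_force: 64.9
t: 20.9
ee_pos: [0.6064, -0.1478, 0.0067]
orientation: [0.819, -0.574, 0.002, -0.001]
ft_force: [0.3, -0.0, 5.2]
grip_width: 0.69
grasp_force: 65.0
```

```bash
python3 -m jog '[[0.02,0,0,0,0,0],[0.03,0,0,0,0,0],[0.025,0,0,0,0,0],[0.015,0,0,0,0,0],[0,0,0,0,0,0],[0,0,0,0,0,0]]'
python3 - <<'E'
from h import *
s=read_state(); save("top","t2"); save("side","s2"); im=cv2.imread("pics/t2.png")
print(s["ee_pos"],s["ft_force"])
E
```

```text
t: 21.65
ee_pos: [0.6394, -0.1481, 0.0065]
orientation: [0.819, -0.574, -0.001, 0.001]
ft_force: [-3.5, -0.9, 8.0]
grip_width: 0.687
grasp_force: 65.4
[ 0.63941436 -0.14806967  0.00648007] [-3.48541146 -0.92605735  7.97912195]
```

```bash
python3 - <<'E'
from h import *
a=cv2.imread("pics/t2.png")[130:310,180:450]; b=cv2.imread("pics/s2.png")[90:310,150:410]
A=cv2.resize(a,(800,533))[:,:]; 
cv2.imwrite("pics/t2c.png",np.hstack([cv2.resize(a,(420,280)),cv2.resize(b,(331,280))]))
E
python3 -m jog '[[0.01,0,0,0,0,0],[0.01,0,0,0,0,0],[0,0,0,0,0,0],[0,0,0,0,0,0]]'
```

```text
t: 22.25
ee_pos: [0.6469, -0.1481, 0.0065]
orientation: [0.819, -0.574, -0.001, 0.001]
ft_force: [-4.9, 0.2, 10.5]
grip_width: 0.684
grasp_force: 65.5
```

```bash
python3 -m jog '[[0,0,0,0,0,0],[0,0,0,0,0,0],[0,0,0,0,0,0]]' 0.73
python3 -m jog '[[0,0,0.03,0,0,0],[0,0,0.06,0,0,0]]'
python3 - <<'E'
from h import *
s=read_state(); print(s["ee_pos"],s["ft_force"],s["grasp_force"])
E
```

```text
t: 22.62
ee_pos: [0.6477, -0.1473, 0.0044]
orientation: [0.819, -0.574, -0.001, 0.0]
ft_force: [-1.3, -0.5, 1.1]
grip_width: 0.733
grasp_force: 0.7
t: 22.88
ee_pos: [0.6478, -0.1465, 0.0405]
orientation: [0.819, -0.574, -0.001, 0.0]
ft_force: [-0.1, 0.6, -0.4]
grip_width: 0.73
grasp_force: 0.0
[ 0.64784319 -0.14649238  0.04046369] [-0.05897992  0.55233542 -0.44010626] 0.0
```

```bash
python3 -m jog '[[0,0,0.12,0,0,0],[0,0,0.14,0,0,0],[0,0,0.14,0,0,0],[0,0.05,0.1,0,0,0.111],[0,0.08,0,0,0,0.111],[0,0.08,0,0,0,0.111],[0,0.08,0,0,0,0.111],[0,0.05,0,0,0,0.111],[0,0.027,0,0,0,0.111],[0,0,0,0,0,0.111]]' 0
python3 -m jog '[[0,0,0,0,0,0],[0,0,0,0,0,0],[0,0,0,0,0,0]]'
python3 - <<'E'
from h import *
s=read_state(); print(s["ee_pos"]); np.save("s7.npy",s,allow_pickle=True); im=save("wrist","w7"); save("top","t3")
c=px("wrist",(.647,-.1475,.032),s); print(c)
g=cv2.cvtColor(im,cv2.COLOR_RGB2HSV).astype(int)
u,v=int(c[0]),int(c[1]); print(g[v,max(0,u-60):u+60:3,2].tolist()) if 0<=v<420 and u<560 else 0
print(g[max(0,v-70):v+70:3,min(u,559),2].tolist())
E
```

```text
t: 24.12
ee_pos: [0.6488, 0.0023, 0.242]
orientation: [1.0, 0.004, 0.001, -0.001]
ft_force: [0.5, 0.0, -0.8]
grip_width: -0.005
grasp_force: 0.0
t: 24.5
ee_pos: [0.6486, -0.0008, 0.2411]
orientation: [1.0, -0.002, 0.0, 0.0]
ft_force: [0.2, 0.4, -0.6]
grip_width: 0.002
grasp_force: 0.0
[ 0.64856328 -0.00075667  0.24106383]
[403.13671896 184.75821338]
[67, 52, 46, 52, 57, 54, 67, 106, 145, 153, 42, 45, 63, 63, 62, 63, 63, 89, 112, 39, 42, 42, 49, 65, 64, 63, 63, 62, 172, 183, 116, 87, 77, 94, 93, 92, 103, 149, 144, 186]
[66, 146, 154, 160, 167, 170, 63, 116, 122, 133, 173, 185, 198, 200, 197, 32, 63, 64, 62, 62, 63, 51, 43, 41, 41, 38, 61, 62, 62, 65, 63, 127, 184, 186, 191, 181, 177, 186, 190, 186, 186, 188, 185, 183, 175, 160, 166]
```

The right stand is in the case at the planned spot. Now I'll fold the lid over by following its arc with the shut fingertips.

```bash
python3 -m jog '[[0,0,-0.1,0,0,0],[0,0,-0.1,0,0,0],[0,0,-0.08,0,0,0],[0,-0.06,0,0,0,0],[0,-0.06,0.008,0,0,0],[0,-0.06,0.008,0,0,0],[0,0,0,0,0,0]]'
python3 -m jog '[[0.003,-0.035,0,0,0,0],[0.003,-0.04,-0.008,0,0,0],[0.003,-0.035,-0.014,0,0,0],[0.003,-0.035,-0.02,0,0,0],[0,0,0,0,0,0]]'
```

```text
t: 25.48
ee_pos: [0.6488, -0.0758, 0.1356]
orientation: [1.0, -0.004, 0.0, 0.001]
ft_force: [-0.1, -0.3, -0.1]
grip_width: -0.0
grasp_force: 0.0
t: 26.1
ee_pos: [0.6519, -0.1336, 0.1167]
orientation: [1.0, -0.003, -0.002, 0.001]
ft_force: [0.4, 0.3, 0.3]
grip_width: 0.003
grasp_force: 0.0
```

```bash
python3 -m jog '[[0.003,-0.03,-0.028,0,0,0],[0.003,-0.025,-0.03,0,0,0],[0.003,-0.018,-0.035,0,0,0],[0.003,-0.014,-0.035,0,0,0],[0,0,-0.015,0,0,0],[0,0,0,0,0,0]]'
python3 -m jog '[[0,0,-0.008,0,0,0],[0,0,-0.008,0,0,0],[0,0,0,0,0,0]]'
```

```text
t: 26.85
ee_pos: [0.6573, -0.1646, 0.0601]
orientation: [1.0, -0.001, -0.001, -0.0]
ft_force: [-0.0, 0.8, -0.3]
grip_width: 0.002
grasp_force: 0.0
t: 27.22
ee_pos: [0.6581, -0.165, 0.0549]
orientation: [1.0, -0.001, 0.0, -0.0]
ft_force: [-0.6, 0.6, -0.2]
grip_width: -0.003
grasp_force: 0.0
```

```bash
python3 -m jog '[[0,0,-0.006,0,0,0],[0,0,0,0,0,0]]'
python3 -m jog '[[0,0,-0.005,0,0,0],[0,0,0,0,0,0]]'
```

```text
t: 27.48
ee_pos: [0.658, -0.1652, 0.0523]
orientation: [1.0, -0.001, -0.0, -0.0]
ft_force: [-0.0, 1.0, -0.3]
grip_width: 0.001
grasp_force: 0.0
t: 27.72
ee_pos: [0.658, -0.1653, 0.0521]
orientation: [1.0, -0.001, -0.0, 0.0]
ft_force: [-3.2, 0.5, 7.3]
grip_width: 0.001
grasp_force: 3.7
```

The lid is shut, with a hard stop at z = 0.052. Next, the left stand.

```bash
python3 -m jog '[[0,0,0.06,0,0,0],[0,0,0.14,0,0,0],[0,0,0.14,0,0,0]]' 0
python3 -m jog '[[-0.05,0.06,0,0,0,0.116],[-0.065,0.083,0,0,0,0.116],[-0.065,0.083,0,0,0,0.116],[-0.065,0.083,0,0,0,0.116],[-0.065,0.083,0,0,0,0.116],[-0.065,0.083,0,0,0,0.116],[-0.065,0.083,0,0,0,0.116],[-0.065,0.083,0,0,0,0.116],[-0.065,0.083,0,0,0,0.116]]' 0.9
python3 -m jog '[[0,0,0,0,0,0],[0,0,0,0,0,0],[0,0,0,0,0,0]]'
python3 - <<'E'
from h import *
s=read_state(); print(Ro.from_quat(s["orientation"]).as_matrix().round(3)[:,:2].tolist(),s["qpos"].round(2)); im=save("wrist","w8"); save("top","t4")
c=px("wrist",(.428,.127,.032),s); print(c)
g=cv2.cvtColor(im,cv2.COLOR_RGB2HSV).astype(int); m=((g[...,2]<80)&(g[...,1]<90)).astype(np.uint8)
k=np.zeros_like(m); cv2.circle(k,(int(c[0]),int(c[1])),32,1,-1)
cc=max(cv2.findContours(m*k,0,1)[0],key=cv2.contourArea); print(cv2.minEnclosingCircle(cc))
E
```

```text
t: 28.1
ee_pos: [0.6574, -0.1651, 0.1871]
orientation: [1.0, -0.001, -0.001, -0.0]
ft_force: [0.4, 0.1, 0.0]
grip_width: 0.002
grasp_force: 0.0
t: 29.22
ee_pos: [0.4291, 0.1254, 0.1866]
orientation: [0.681, 0.732, 0.0, 0.0]
ft_force: [0.1, 1.0, 0.4]
grip_width: 0.901
grasp_force: 0.0
t: 29.6
ee_pos: [0.4309, 0.1232, 0.1865]
orientation: [0.684, 0.729, 0.0, 0.0]
ft_force: [-0.7, -1.0, -0.8]
grip_width: 0.897
grasp_force: 0.0
[[-0.064, 0.998], [0.998, 0.064], [-0.0, 0.0]] [ 0.35  0.1  -0.74  2.08  0.08  0.99 -0.37]
[276.83784739 193.60005109]
((276.30926513671875, 189.3392333984375), 28.75374412536621)
```

```bash
python3 -m jog '[[-0.006,0.009,-0.09,0,0,0],[0,0,-0.11,0,0,0],[0,0,-0.11,0,0,0],[0,0,-0.09,0,0,0],[0,0,-0.045,0,0,0],[0,0,-0.006,0,0,0],[0,0,0,0,0,0],[0,0,0,0,0,0]]'
python3 -m jog '[[0,0,0,0,0,0],[0,0,0,0,0,0],[0,0,0,0,0,0],[0,0,0,0,0,0]]' 0.6
```

```text
t: 30.7
ee_pos: [0.4289, 0.1281, 0.0071]
orientation: [0.683, 0.73, 0.001, 0.001]
ft_force: [-0.0, 0.1, -0.0]
grip_width: 0.901
grasp_force: 0.0
t: 31.2
ee_pos: [0.4287, 0.1281, 0.0074]
orientation: [0.683, 0.73, 0.0, 0.001]
ft_force: [-1.4, -0.4, 6.1]
grip_width: 0.672
grasp_force: 63.3
```

```bash
python3 -m jog '[[0.02,0.001,0,0,0,0],[0.05,0.003,0,0,0,0],[0.075,0.004,0,0,0,0],[0.09,0.005,0,0,0,0],[0.09,0.005,0,0,0,0],[0.075,0.004,0,0,0,0],[0.05,0.003,0,0,0,0],[0.03,0.002,0,0,0,0],[0,0,0,0,0,0],[0,0,0,0,0,0]]'
python3 - <<'E'
from h import *
s=read_state(); print(s["ee_pos"]); save("top","t5"); im=cv2.imread("pics/t4.png")
g=cv2.cvtColor(im,cv2.COLOR_BGR2HSV).astype(int)
# tray inner edges at z=0/.022 in top view, several rows/cols
for r in (170,180,190): print(r,g[r,195:260,2].tolist())
print(g[150:206,227,2].tolist()); print(g[150:206,203,2].tolist())
E
```

```text
t: 32.45
ee_pos: [0.6213, 0.1392, 0.0075]
orientation: [0.683, 0.73, 0.002, 0.001]
ft_force: [1.3, -0.6, 4.7]
grip_width: 0.673
grasp_force: 64.6
[0.62130367 0.13917005 0.00749232]
170 [167, 170, 166, 166, 164, 134, 111, 109, 84, 54, 106, 160, 168, 169, 161, 164, 161, 159, 162, 162, 158, 163, 161, 162, 159, 165, 166, 165, 165, 168, 167, 165, 165, 169, 166, 166, 167, 166, 169, 163, 155, 158, 158, 163, 160, 160, 166, 163, 163, 165, 162, 166, 167, 137, 107, 109, 89, 106, 164, 171, 164, 169, 163, 156, 158]
180 [175, 175, 174, 173, 159, 115, 106, 110, 59, 60, 149, 175, 173, 173, 171, 175, 173, 175, 178, 177, 172, 176, 174, 173, 170, 170, 176, 174, 172, 175, 174, 179, 173, 174, 171, 173, 177, 175, 175, 174, 172, 177, 177, 176, 174, 173, 175, 173, 174, 177, 174, 177, 157, 119, 104, 109, 72, 136, 172, 176, 172, 177, 175, 176, 173]
190 [163, 165, 166, 161, 135, 110, 106, 106, 58, 79, 152, 167, 161, 163, 156, 165, 162, 155, 164, 161, 162, 161, 163, 160, 165, 164, 160, 159, 161, 165, 160, 164, 161, 164, 163, 164, 166, 160, 161, 164, 163, 165, 165, 164, 162, 160, 161, 166, 166, 163, 162, 163, 150, 122, 106, 99, 66, 157, 168, 163, 166, 163, 165, 169, 169]
[145, 150, 148, 155, 139, 114, 105, 89, 63, 55, 82, 136, 166, 168, 167, 177, 170, 168, 171, 173, 165, 158, 154, 160, 164, 166, 171, 172, 175, 173, 173, 174, 172, 174, 168, 162, 157, 157, 165, 161, 161, 167, 169, 170, 171, 170, 162, 155, 151, 153, 164, 166, 164, 163, 155, 154]
[142, 145, 157, 160, 144, 112, 107, 108, 116, 103, 116, 112, 105, 104, 112, 112, 109, 105, 102, 94, 84, 81, 86, 80, 69, 67, 64, 63, 56, 59, 59, 56, 56, 49, 46, 44, 47, 57, 59, 57, 58, 58, 54, 51, 59, 60, 59, 55, 54, 75, 122, 161, 159, 160, 157, 163]
```

Run:
```python
from h import *
for p,z in(((227,160.8),0),((204,199.8),0),((204.6,180),0),((247.5,180),.022),((203.2,180),.022)): print(p,z,ray("top",*p,z).round(4))
```

```text
(227, 160.8) 0 [0.7073 0.1462 0.    ]
(204, 199.8) 0 [0.6159 0.1899 0.    ]
(204.6, 180) 0 [0.6607 0.1924 0.    ]
(247.5, 180) 0.022 [0.6592 0.0956 0.022 ]
(203.2, 180) 0.022 [0.6546 0.191  0.022 ]
```

```bash
python3 -m jog '[[0.02,0.002,0,0,0,0],[0.03,0.003,0,0,0,0],[0.025,0.002,0,0,0,0],[0.018,0.001,0,0,0,0],[0,0,0,0,0,0],[0,0,0,0,0,0],[0,0,0,0,0,0]]'
```

```text
t: 33.38
ee_pos: [0.6556, 0.1431, 0.0074]
orientation: [0.683, 0.731, -0.0, -0.001]
ft_force: [-3.1, 0.6, 8.9]
grip_width: 0.674
grasp_force: 65.0
```

```bash
python3 -m jog '[[0.007,0,0,0,0,0],[0,0,0,0,0,0],[0,0,0,0,0,0]]'
python3 -m jog '[[0,0,0,0,0,0],[0,0,0,0,0,0],[0,0,0,0,0,0]]' 0.72
python3 -m jog '[[0,0,0.04,0,0,0],[0,0,0.1,0,0,0],[0,0,0.14,0,0,0],[0,0,0.14,0,0,0],[0,0,0.14,0,0,0],[-0.12,0.05,0,0,0,0],[-0.14,0.05,0,0,0,0],[-0.14,0.05,0,0,0,0],[0,0,0,0,0,0]]'
python3 - <<'E'
from h import *
t=save("top","t6"); b=save("side","s6")
a=cv2.cvtColor(t[130:310,180:450],cv2.COLOR_RGB2BGR); b=cv2.cvtColor(b[90:310,150:410],cv2.COLOR_RGB2BGR)
cv2.imwrite("pics/fin.png",np.hstack([cv2.resize(a,(435,290),interpolation=2),cv2.resize(b,(343,290),interpolation=2)]))
E
```

```text
t: 33.75
ee_pos: [0.6571, 0.1433, 0.0074]
orientation: [0.683, 0.731, -0.002, -0.001]
ft_force: [-6.1, 0.4, 10.7]
grip_width: 0.673
grasp_force: 65.2
t: 34.12
ee_pos: [0.6587, 0.1413, 0.0052]
orientation: [0.683, 0.73, -0.001, -0.001]
ft_force: [-0.9, -0.7, 1.0]
grip_width: 0.721
grasp_force: 0.5
t: 35.25
ee_pos: [0.494, 0.2052, 0.2305]
orientation: [0.68, 0.734, -0.001, 0.0]
ft_force: [0.9, 0.4, 0.3]
grip_width: 0.721
grasp_force: 0.0
```

View pics/fin.png

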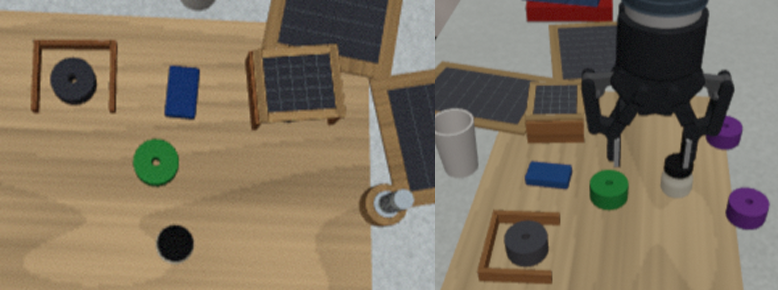

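The left stand lies inside the tray, with its front edge at row 105 and the wall ends at 111. The lid lies flat over the case, the gauge is upright in its ring, and the tin, ink jar and green disc haven't moved.

```bash
python3 -c "
from plant import *
print(hand_in())"
```

```text
the job is handed in; nothing more can be done
None
```

I handed the job in at about 35 s: the gauge went right into the right stand, now in the shut case, and stopped at the mouth of the left stand, now in the tray. The gauge is back upright in its rest and the bystanders in the final view look unmoved; the right stand's final position was measured just before I shut the lid over it.

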